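Sort the deck parts into their trays

ROBOT

A 6-joint arm with a two-finger parallel gripper is mounted at the origin on the work surface. World frame = base frame: x ahead of the robot, y to its left, z up, the work surface at z = 0. Lengths are in m, angles in rad, forces in N, time in s.
With the tool pointing down it reaches from about 0.25 to 0.775 m from the base axis. Payload 4 kg.
Tool frame: the origin (TCP) lies midway between the tips of the shut fingers; the grasp point (between the pads) lies 19 mm behind it; z points along the fingers, x is the direction in which the jaws open and shut, and the axes are right-handed (so a half turn about z gives the same grasp; the last joint's range is limited). The gripper opens to 94 mm and grips with 3 to 60 N. Pads are 16 mm wide; open, the fingers measure 119 mm over their backs; the gripper's body (75 mm by 177 mm) begins 78 mm behind the grasp point.
Start: joints at [1.149, 0.087, 1.371, -0, 1.684, -0.103], TCP at [0.172, 0.522, 0.206] pointing down, gripper open.
Joint ranges: [-3.1, 3.1], [-0.76, 2.03], [0.27, 2.55], [-1.08, 4.22], [0.17, 2.65], [-2.57, 2.57]. Speed limits (rad/s): [2.79, 2.79, 3.14, 3.14, 3.14, 3.14].

INTERFACE

Orientations are given as [roll, pitch, yaw] about the fixed x, y, z axes, in that order (R = Rz(yaw) Ry(pitch) Rx(roll)).
In Python, from bench import * gives the robot as it stands.
- The arm moves only by the tool send_rows, never from a script. Its argument "rows" is one flat list of numbers, 7 for each row, row after row: the shift along the world's x, y, z in mm, then the turn, a rotation vector about the world's x, y, z in degrees, then the opening, from 0 (shut) to 1 (fully open). A call has exactly 8 rows; each row shifts and turns the commanded pose from where the row before left it; what a row does not reach is not made up. A row lasts 1/8 s, in which the tool goes at most 62.5 mm and 10.7 degrees, less where a joint would pass 70% of its speed; a pose out of reach is approached as far as the arm can. A call is refused whole if a number of a shift passes 62.5 or a number of a turn 10.7, either way. A call with a gripper value outside its range is refused whole. The fingers move at their own pace and stop on an object; the grip force is fixed at half the most. Time passes only in rows, so rows that do not move let the fingers close, or fill a call up. It gives the time, the measured TCP pose, the force and the opening at its end, in the units of the state.
- get_obs(): the state, without advancing time (a new reading comes with each control period).
- snapshot(name): name is "side" or "top"; returns a dict with "color" (400x640x3 uint8, red, green, blue), "intrinsics" (3x3 intrinsics, pixels), "distortion" ([k1, k2, p1, p2, k3] as OpenCV has them; the pictures are not rectified), "rvec" (rotation vector, rad) and "tvec" (3), from world to camera coordinates, as OpenCV has them. Camera axes: x right, y down, z forward; pixel columns grow to the right and rows downward; lengths in m; the calibration is good to about 2 mm. A picture is of the moment at which its call begins. There is no depth.
- close_job(): hands the job in, once; it reports no verdict.
The state is a dict: "time": time; "joint_positions": joint angles; "qvel": joint speeds; "joint_torque": joint torques, N m; "tool_pos": TCP position; "ee_rot": TCP orientation; "wrist_force": force on the tool from outside, world axes, zero at the start; "wrist_torque": the same for the moment, N m; "width": finger opening in m.
Only numpy, scipy, OpenCV 4.12 (cv2) and the standard library are available. Lean on these libraries where they do the work, as an engineer would, in place of code of your own. Each camera call takes 0.05 s, during which the arm holds its last target.

TASK

Sort the loose deck parts into their trays: stand one reel motor upright in each of the two round wells, put one pinch-roller bracket in each of the two slots of the narrow metal tray, and put the brass head-height gauge in the small single-bay tray. Each part stands flat on its tray's floor the way up it is now, with the brackets and the gauge lying along the length of their slots (either end first). Let go of everything, and do not touch the clamped deck or shift the clear tape window.

Things in the scene. Friction and masses are not known exactly. Their poses are not given: they have to be found in the camera images.
- motor_a: a reel motor: round black plastic can, 34 mm diameter, 26 mm high, standing upright, with a steel cap and a 10 mm brass pulley on top (36 mm high in all); about 70 g. Origin at the centre of its underside, z up along the shaft. One of two alike.
- motor_b: a reel motor: round black plastic can, 34 mm diameter, 26 mm high, standing upright, with a steel cap and a 10 mm brass pulley on top (36 mm high in all); about 70 g. Origin at the centre of its underside, z up along the shaft. One of two alike.
- roller_a: a pinch roller in its steel bracket: a narrow piece 48 mm long (along its x), 16 mm wide (along its y), 28 mm high plus a 3 mm pin on top; the black rubber roller (15 mm diameter, upright) is at its +x end; about 40 g. Flat parallel steel sides. It stands with its z up. Origin at the centre of its 48 x 16 mm underside. One of two alike.
- roller_b: a pinch roller in its steel bracket: a narrow piece 48 mm long (along its x), 16 mm wide (along its y), 28 mm high plus a 3 mm pin on top; the black rubber roller (15 mm diameter, upright) is at its +x end; about 40 g. Flat parallel steel sides. It stands with its z up. Origin at the centre of its 48 x 16 mm underside. One of two alike.
- gauge: the brass head-height gauge: stepped brass block, 44 mm long (its x), 18 mm wide (its y); the middle 24 mm of its length is 34 mm high, the -x end step 14 mm and the +x end step 20 mm high; about 120 g. It stands with its z up. Origin at the centre of its underside.
- motor_tray: fixed white plastic tray with grey well rims, 70 mm (x) by 142 mm (y), with two ROUND wells side by side along its y: well centres at y = -36 and +36 mm (x = 0) in its frame, inner diameter 58 mm. Well floor 3 mm above the counter, rims 4 mm thick with their top 8 mm above the counter. Origin at the centre of its underside.
- roller_tray: fixed narrow metal tray (dark steel floor, aluminium walls), 52 mm (x) by 156 mm (y), with two RECTANGULAR slots end to end along its y: slot centres at y = -38 and +38 mm (x = 0) in its frame, each 72 mm long (y) and 44 mm wide (x) inside. Floor 3 mm above the counter, walls 4 mm thick with their top 8 mm above the counter. Origin at the centre of its underside.
- gauge_tray: fixed small plywood tray with a cork floor, 56 mm (x) by 80 mm (y), with ONE rectangular bay at its centre, 72 mm long (y) and 48 mm wide (x) inside. Floor 3 mm above the counter, walls 4 mm thick with their top 8 mm above the counter. Origin at the centre of its underside.
- deck: bystander: silver deck chassis, an open metal pan 170 mm (x) by 118 mm (y), held in a cast aluminium bench clamp fixed to the counter on the robot's left, off to the side of the work; 92 mm high in all, its clamp screw reaches 110 mm to +y and its jaws 72 mm to -y of the origin. Origin at the centre of the clamp's underside.
- window: bystander: loose clear acrylic tape window lying flat beyond the trays on the robot's right, 45 mm (x) by 80 mm (y), 7 mm thick, with a black strip along each short end. Origin at the centre of its underside.
Mind the look-alikes: they are no part of the job. Leave any blue look-alike of the motor_b alone. Several things have the shape of the gauge; the one meant has the colours described above.

How it is judged:
At the end, for the whole second after the job is handed in: One motor per round well (centre within 14 mm along each tray axis), one bracket per slot (16 mm), gauge in the single bay (17 mm); all upright within 0.1 rad, underside under 6 mm above the counter, brackets and gauge within 0.5 rad of the slot's length, released, slower than 0.02 m/s ((((x of motor_a in the frame of motor_tray between -0.014 and 0.014 m and y of motor_a in the frame of motor_tray between 0.022 and 0.05 m and z of motor_a in the frame of motor_tray below 0.006 m and angle between motor_a's own z axis and vertical below 0.1 rad) and (x of motor_b in the frame of motor_tray between -0.014 and 0.014 m and y of motor_b in the frame of motor_tray between -0.05 and -0.022 m and z of motor_b in the frame of motor_tray below 0.006 m and angle between motor_b's own z axis and vertical below 0.1 rad)) or ((x of motor_a in the frame of motor_tray between -0.014 and 0.014 m and y of motor_a in the frame of motor_tray between -0.05 and -0.022 m and z of motor_a in the frame of motor_tray below 0.006 m and angle between motor_a's own z axis and vertical below 0.1 rad) and (x of motor_b in the frame of motor_tray between -0.014 and 0.014 m and y of motor_b in the frame of motor_tray between 0.022 and 0.05 m and z of motor_b in the frame of motor_tray below 0.006 m and angle between motor_b's own z axis and vertical below 0.1 rad))) and (((x of roller_a in the frame of roller_tray between -0.016 and 0.016 m and y of roller_a in the frame of roller_tray between 0.022 and 0.054 m and z of roller_a in the frame of roller_tray below 0.006 m and angle between roller_a's own z axis and vertical below 0.1 rad and angle between the x axis of roller_a and the y axis of roller_tray, either way round below 0.5 rad) and (x of roller_b in the frame of roller_tray between -0.016 and 0.016 m and y of roller_b in the frame of roller_tray between -0.054 and -0.022 m and z of roller_b in the frame of roller_tray below 0.006 m and angle between roller_b's own z axis and vertical below 0.1 rad and angle between the x axis of roller_b and the y axis of roller_tray, either way round below 0.5 rad)) or ((x of roller_a in the frame of roller_tray between -0.016 and 0.016 m and y of roller_a in the frame of roller_tray between -0.054 and -0.022 m and z of roller_a in the frame of roller_tray below 0.006 m and angle between roller_a's own z axis and vertical below 0.1 rad and angle between the x axis of roller_a and the y axis of roller_tray, either way round below 0.5 rad) and (x of roller_b in the frame of roller_tray between -0.016 and 0.016 m and y of roller_b in the frame of roller_tray between 0.022 and 0.054 m and z of roller_b in the frame of roller_tray below 0.006 m and angle between roller_b's own z axis and vertical below 0.1 rad and angle between the x axis of roller_b and the y axis of roller_tray, either way round below 0.5 rad))) and x of gauge in the frame of gauge_tray between -0.017 and 0.017 m and y of gauge in the frame of gauge_tray between -0.017 and 0.017 m and z of gauge in the frame of gauge_tray below 0.006 m and angle between gauge's own z axis and vertical below 0.1 rad and angle between the x axis of gauge and the y axis of gauge_tray, either way round below 0.5 rad and linear speed of each of motor_a, motor_b, roller_a, roller_b, gauge below 0.02 m/s); the robot touches nothing.
It fails at once if the clear tape window is shifted more than 15 mm (distance of window from where it was at the start of the episode above 0.015 m).
It fails at once if the clamped deck is touched (more than 1 N) (contact force between deck and anything else above 1 N).
It also fails if it takes over 109 s, if anything falls off the work surface, if the arm or the gripper's body presses on something with over 40 N, if the wrist force passes 120 N, or if a joint passes its speed limit or range.

## Working session

There is one attempt and no reset: what is moved stays moved. The work goes in short steps, Python scripts to look and compute and a tool call to move; the robot and the scene stay as the last step left them, time stands still between calls to the robot, and variables do not carry over. Pictures are saved under pics/ and viewed, and the job is handed in when it is done.

Besides the shell and the picture viewer there is one more tool, called after "Request:" as name(argument=value, ...), one argument or row to a line, values as JSON. send_rows: Moves the arm, as the interface text tells. Its arguments: {"type":"object","properties":{"rows":{"type":"array","items":{"type":"number"}}},"required":["rows"]}

```bash
mkdir -p pics; ls; python3 - <<'E'
from bench import *
import cv2,numpy as np
for n in("top","side"):
    s=snapshot(n); cv2.imwrite(f"pics/{n}0.png",s["color"][:,:,::-1]); print(n,s["intrinsics"].tolist(),s["distortion"],s["rvec"],s["tvec"])
    np.savez(f"{n}0.npz",**{k:np.array(v) for k,v in s.items()})
print(get_obs())
E
```

```text
pics
top [[479.1603236515073, 0.0, 318.38181297444487], [0.0, 479.1603236515073, 197.52133128387263], [0.0, 0.0, 1.0]] [-0.14351389  0.          0.          0.          0.        ] [ 2.20927406 -2.15568112  0.08658691] [0.13359807 0.54632252 1.4519327 ]
side [[466.88242848398465, 0.0, 319.50925072417874], [0.0, 466.88242848398465, 202.53158526642062], [0.0, 0.0, 1.0]] [-0.01380884  0.          0.          0.          0.        ] [ 2.28646856 -0.94939744  0.31972838] [-0.26743056  0.39847866  0.97653802]
{'time': 0.1, 'joint_positions': array([ 1.14888331e+00,  8.79149492e-02,  1.37210112e+00, -1.81890232e-05,
        1.68363237e+00, -1.03118135e-01]), 'qvel': array([ 6.08832012e-06, -8.14057061e-04, -4.28925829e-03, -4.87068303e-04,
        4.25074919e-04,  5.96576791e-04]), 'joint_torque': array([ 2.26319244e-03, -3.41248477e+01, -3.03303480e+01,  7.20658503e-02,
        3.03655188e-02, -9.84904113e-05]), 'tool_pos': array([0.17219364, 0.52181634, 0.20440376]), 'ee_rot': array([-3.14139902e+00,  2.04672190e-03,  1.25199961e+00]), 'wrist_force': array([ 0.61388296, -0.65675131, -0.16093027]), 'wrist_torque': array([-0.03520295, -0.04892415,  0.00231971]), 'width': 0.09409528413666636}
```

View pics/top0.png

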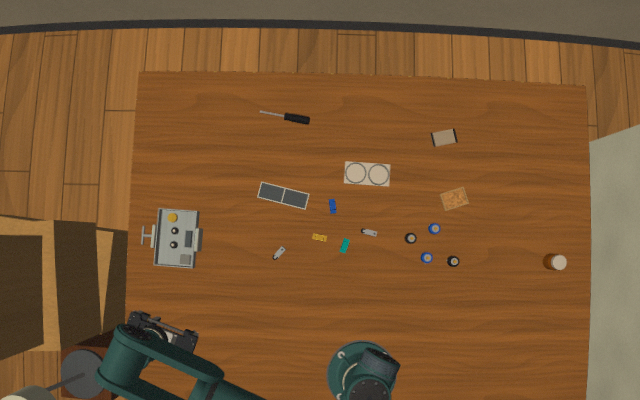

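View pics/side0.png

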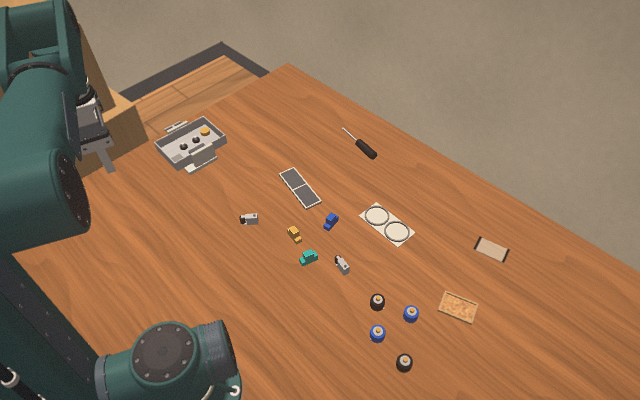

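The top picture shows the deck at (175,238), the roller tray at (283,195), the motor tray at (367,174), the gauge tray at (454,198) and the window at (444,137).

Candidates for each part:
- **Motors:** black (411,238) and (454,261). The blue ones at (435,228) and (427,258) are look-alikes.
- **Brackets:** (279,253) and (369,232).
- **Gauge:** yellow/brass (320,238). The blue (333,206) and teal (345,245) blocks are look-alikes.

I'll check these choices in close crops.

```bash
python3 - <<'E'
import cv2
t=cv2.imread("pics/top0.png");s=cv2.imread("pics/side0.png")
cv2.imwrite("pics/tc1.png",cv2.resize(t[180:275,255:385],None,fx=6,fy=6,interpolation=cv2.INTER_CUBIC))
cv2.imwrite("pics/tc2.png",cv2.resize(t[155:275,335:475],None,fx=5,fy=5,interpolation=cv2.INTER_CUBIC))
cv2.imwrite("pics/sc1.png",cv2.resize(s[160:285,230:420],None,fx=4,fy=4,interpolation=cv2.INTER_CUBIC))
cv2.imwrite("pics/sc2.png",cv2.resize(s[195:375,350:490],None,fx=3.3,fy=3.3,interpolation=cv2.INTER_CUBIC))
E
```

```text
(no output)
```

View pics/tc1.png

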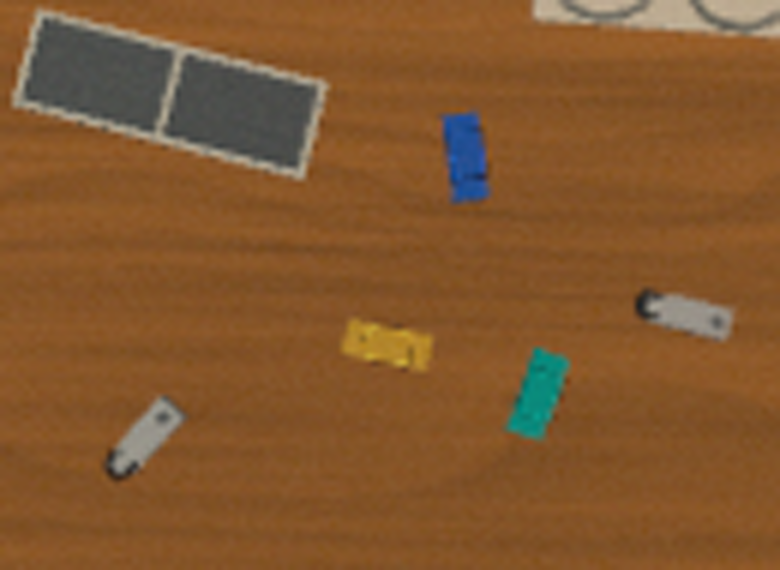

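View pics/tc2.png

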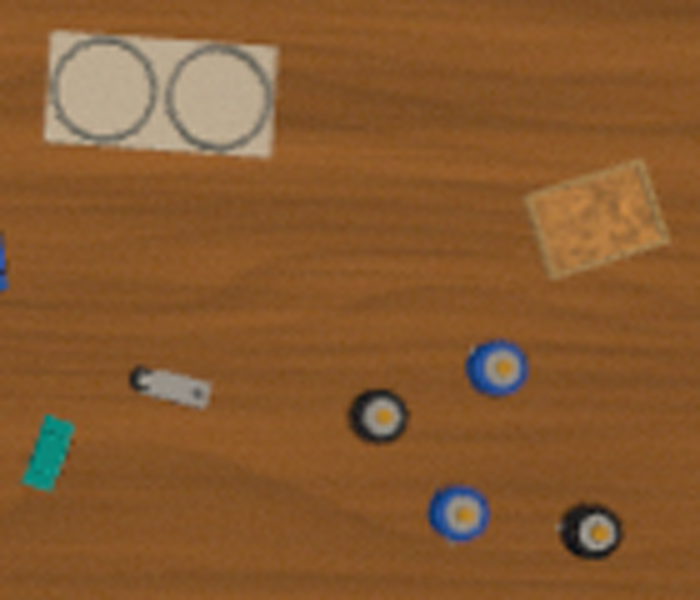

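View pics/sc1.png

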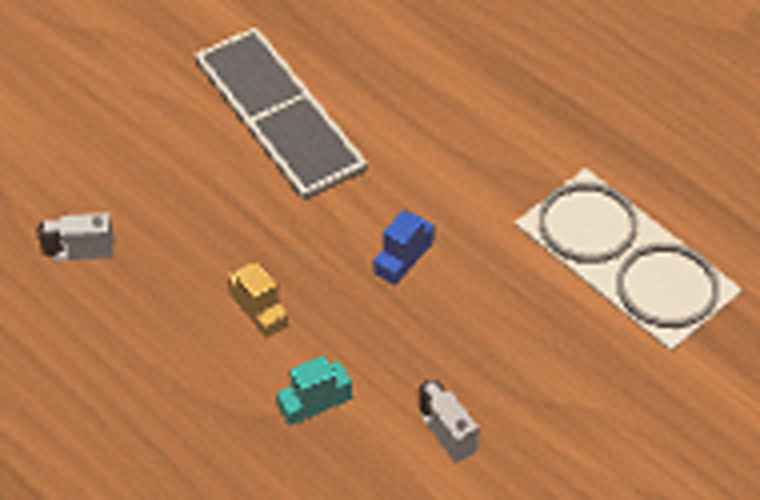

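View pics/sc2.png

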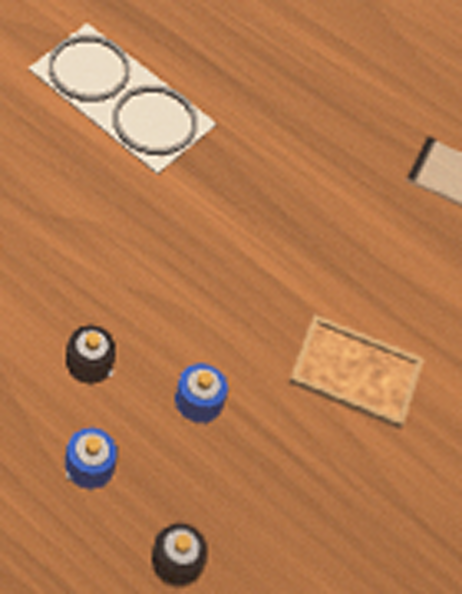

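The crops confirm the choices: black motors, both steel brackets and the brass gauge. I'll fit the poses by matching silhouettes in both views.

```bash
cat > fit.py <<'E'
import cv2,numpy as np
from scipy.optimize import minimize
def box(x0,x1,y0,y1,z0,z1): return np.array([[x,y,z] for x in(x0,x1) for y in(y0,y1) for z in(z0,z1)],float)
def cyl(r,z0,z1):
    a=np.linspace(0,2*np.pi,40)[:-1]; return np.array([[r*np.cos(t),r*np.sin(t),z] for z in(z0,z1) for t in a])
M={'motor':[cyl(.017,0,.026),cyl(.005,.026,.036)],
 'roller':[box(-.024,.024,-.008,.008,0,.028)],
 'gauge':[box(-.012,.012,-.009,.009,0,.034),box(-.022,-.012,-.009,.009,0,.014),box(.012,.022,-.009,.009,0,.020)],
 'roller_tray':[box(-.026,.026,-.078,.078,0,.008)],'gauge_tray':[box(-.028,.028,-.04,.04,0,.008)],
 'motor_tray':[box(-.035,.035,-.071,.071,0,.003)]}
S=8
def proj(P,c):
    return cv2.projectPoints(P,c['rvec'],c['tvec'],c['intrinsics'],c['distortion'])[0].reshape(-1,2)
def world(c,u,v,z):
    n=cv2.undistortPoints(np.array([[[u,v]]],float),c['intrinsics'],c['distortion']).ravel()
    R=cv2.Rodrigues(np.array(c['rvec'],float))[0]; o=-R.T@np.array(c['tvec']).ravel(); d=R.T@np.array([n[0],n[1],1]); return o+d*(z-o[2])/d[2]
def mask(img,kind):
    h=cv2.cvtColor(img,cv2.COLOR_RGB2HSV).astype(int); H,Sa,V=h[...,0],h[...,1],h[...,2]
    if kind=='gauge': m=(H>=18)&(H<=32)&(Sa>130)
    elif kind=='gauge_tray': m=None
    elif kind in('motor',): m=((Sa<115)|(V<65)|((H>=17)&(H<=30)))
    else: m=(Sa<115)|(V<65)
    return m
def roi(c,x,y,r=.06):
    p=proj(np.array([[x+a,y+b,z] for a in(-r,r) for b in(-r,r) for z in(0,.03)]),c)
    lo=np.floor(p.min(0)).astype(int);hi=np.ceil(p.max(0)).astype(int); return max(lo[0],0),max(lo[1],0),min(hi[0],640),min(hi[1],400)
def render(kind,p,c,b,z0=0):
    im=np.zeros(((b[3]-b[1])*S,(b[2]-b[0])*S),np.uint8)
    cs,sn=np.cos(p[2]),np.sin(p[2])
    for P in M[kind]:
        W=np.c_[p[0]+cs*P[:,0]-sn*P[:,1],p[1]+sn*P[:,0]+cs*P[:,1],P[:,2]+z0]
        q=(proj(W,c)-[b[0]-.5,b[1]-.5])*S
        cv2.fillConvexPoly(im,cv2.convexHull(np.round(q).astype(np.int32)),255)
    return cv2.resize(im,None,fx=1/S,fy=1/S,interpolation=cv2.INTER_AREA)/255.
def fit(kind,x,y,yaw,cams,r=.045,z0=0,masks=None):
    bs=[roi(c,x,y,r) for c in cams]
    ms=[(mask(c['color'],kind) if masks is None else masks[i])[b[1]:b[3],b[0]:b[2]].astype(float) for i,(c,b) in enumerate(zip(cams,bs))]
    def cost(p): return sum(((render(kind,p,c,b,z0)-m)**2).sum() for c,b,m in zip(cams,bs,ms))
    best=None
    for y0 in ([yaw] if yaw is not None else np.arange(0,np.pi*(2 if kind=='gauge' else 1),np.pi/8)):
        sim=np.array([[x,y,y0],[x+.008,y,y0],[x,y+.008,y0],[x,y,y0+.3]])
        o=minimize(cost,[x,y,y0],method='Nelder-Mead',options=dict(initial_simplex=sim,xatol=1e-4,fatol=.02))
        o=minimize(cost,o.x,method='Nelder-Mead',options=dict(initial_simplex=o.x+np.array([[0,0,0],[.003,0,.0],[0,.003,0],[0,0,.1]]),xatol=1e-4,fatol=.02))
        if best is None or o.fun<best.fun: best=o
    return best.x,best.fun,[m.sum() for m in ms]
def load(k): 
    return [dict(np.load(f"{n}{k}.npz")) for n in("top","side")]
E
cat > f0.py <<'E'
from fit import *
C=load(0)
for kind,u,v,r in [('motor',411,238,.03),('motor',454,261,.03),('roller',279,253,.04),('roller',369,232,.04),('gauge',320,238,.035),('roller_tray',283,195,.09),('motor_tray',367,174,.09)]:
    w=world(C[0],u,v,.015)
    for cs,l in((C,'both'),(C[:1],'top'),(C[1:],'side')):
        p,f,n=fit(kind,w[0],w[1],0. if kind=='motor' else None,cs,r)
        print(kind,l,(p[:2]*1000).round(1),np.degrees(p[2]).round(1),round(f,1),n)
        if 'tray' in kind and l=='both': pass
def a(pts,c,x0,y0,f,z):
    return np.array([world(c,x0+(u+.5)/f-.5,y0+(v+.5)/f-.5,z)[:2]*1000 for u,v in pts])
def show(n,P):
    print(n,P.mean(0).round(1),P.round(0).tolist())
show('rt top',a([(38,10),(327,82),(303,179),(13,105)],C[0],255,180,6,.008))
show('rt side',a([(196,55),(256,29),(366,165),(306,196)],C[1],230,160,4,.008))
show('mt wells top',a([(103,90),(219,98)],C[0],335,155,5,.008))
show('mt wells side',a([(587,223),(667,287)],C[1],230,160,4,.008))
show('gt top',a([(525,198),(642,159),(669,241),(553,279)],C[0],335,155,5,.008))
show('gt side',a([(316,317),(423,359),(402,426),(291,382)],C[1],350,195,3.3,.008))
show('mot top',a([(383,415),(599,533)],C[0],335,155,5,.036))
show('mot side',a([(92,342),(182,543)],C[1],350,195,3.3,.036))
E
python3 f0.py
```

```text
motor both [ 426.3 -140.2] 13.0 43.6 [np.float64(90.0), np.float64(199.0)]
motor top [ 426.6 -138.9] 13.3 15.8 [np.float64(90.0)]
motor side [ 425.8 -140.8] 16.8 25.1 [np.float64(199.0)]
motor both [ 357.7 -274.2] -14.8 49.8 [np.float64(104.0), np.float64(229.0)]
motor top [ 356.6 -273.5] 4.3 10.0 [np.float64(104.0)]
motor side [ 357.8 -274.4] -2.1 37.2 [np.float64(229.0)]
roller both [371.1 264.2] 140.4 29.5 [np.float64(86.0), np.float64(193.0)]
roller top [370.4 265.5] 141.4 9.6 [np.float64(86.0)]
roller side [371.  263.3] -38.2 17.2 [np.float64(193.0)]
roller both [441.1 -11. ] 78.0 29.2 [np.float64(84.0), np.float64(191.0)]
roller top [441.1  -9.9] 79.9 7.2 [np.float64(84.0)]
roller side [441.5 -12.4] 74.9 19.7 [np.float64(191.0)]
gauge both [422.1 141.3] 255.7 88.9 [np.float64(85.0), np.float64(77.0)]
gauge top [422.  141.9] 258.5 3.3 [np.float64(85.0)]
gauge side [424.2 140.4] 239.8 74.9 [np.float64(77.0)]
roller_tray both [549.3 257.3] 167.0 149.3 [np.float64(852.0), np.float64(947.0)]
roller_tray top [548.9 257.7] -13.0 10.8 [np.float64(852.0)]
roller_tray side [549.7 257.2] 167.0 135.5 [np.float64(947.0)]
motor_tray both [624.5  -2.8] -2.7 118.9 [np.float64(1021.0), np.float64(1260.0)]
motor_tray top [624.3  -2.4] -2.6 12.6 [np.float64(1021.0)]
motor_tray side [624.6  -3.1] 177.4 104.8 [np.float64(1260.0)]
rt top [548.3 257.3] [[590.0, 327.0], [556.0, 176.0], [506.0, 187.0], [541.0, 338.0]]
rt side [548.  253.9] [[541.0, 336.0], [590.0, 324.0], [554.0, 173.0], [506.0, 183.0]]
mt wells top [623.1  -2.3] [[625.0, 34.0], [622.0, -39.0]]
mt wells side [620.9  -5.6] [[623.0, 31.0], [619.0, -42.0]]
gt top [ 551.5 -279.2] [[564.0, -233.0], [590.0, -308.0], [539.0, -325.0], [513.0, -251.0]]
gt side [ 550.7 -281.5] [[565.0, -236.0], [590.0, -309.0], [537.0, -327.0], [511.0, -254.0]]
mot top [ 391.5 -206. ] [[426.0, -138.0], [357.0, -274.0]]
mot side [ 389.7 -209.2] [[424.0, -142.0], [356.0, -276.0]]
```

Both views agree to about 2–3 mm. Plan, in mm and degrees of jaw yaw:

| Part | Pick position | Jaw yaw at pick | Goal position | Jaw yaw at goal |
|---|---|---|---|---|
| Roller A | (371,264) | 50.5 | slot+ (558,294) | −13 |
| Roller B | (441,−11) | −11.5 | slot− (540,220) | −13 |
| Gauge | (422,142) | −12 | (551,−280) | 19 |
| Motor A | (426,−140) | any | well + | any |
| Motor B | (357,−274) | any | well − | any |

The wells are at (625,33) and (622,−39). I'll grip with the TCP at z=8 so the fingertips stay above the tray walls.

Request:
send_rows(
  rows=[25, -32, -13, 0, 0, -2.6, 0.5, 25, -32, -13, 0, 0, -2.6, 0.5, 25, -32, -13, 0, 0, -2.6, 0.5, 25, -32, -13, 0, 0, -2.6, 0.5, 25, -32, -13, 0, 0, -2.6, 0.5, 25, -32, -13, 0, 0, -2.6, 0.5, 25, -33, -13, 0, 0, -2.6, 0.5, 24, -33, -13, 0, 0, -2.6, 0.5],
)

```text
time: 1.1
tool_pos: [0.3718, 0.263, 0.1007]
ee_rot: [-3.141, 0.0, 0.887]
wrist_force: [-0.1, 0.6, 1.0]
width: 0.047
```

Request:
send_rows(
  rows=[-1, 1, -30, 0, 0, 0, 0.5, 0, 0, -30, 0, 0, 0, 0.5, 0, 0, -22, 0, 0, 0, 0.5, 0, 0, -10, 0, 0, 0, 0.5, 0, 0, 0, 0, 0, 0, 0.5, 0, 0, 0, 0, 0, 0, 0, 0, 0, 0, 0, 0, 0, 0, 0, 0, 0, 0, 0, 0, 0],
)

```text
time: 2.1
tool_pos: [0.3708, 0.2656, 0.0102]
ee_rot: [3.141, -0.001, 0.889]
wrist_force: [0.3, -0.0, 0.2]
width: 0.0206
```

Request:
send_rows(
  rows=[0, 0, 0, 0, 0, 0, 0, 0, 0, 0, 0, 0, 0, 0, 0, 0, 0, 0, 0, 0, 0, 0, 0, 15, 0, 0, 0, 0, 0, 0, 25, 0, 0, 0, 0, 0, 0, 30, 0, 0, 0, 0, 15, 0, 20, 0, 0, -8, 0, 20, 0, 0, 0, 0, -8, 0],
)

```text
time: 3.1
tool_pos: [0.407, 0.2662, 0.1027]
ee_rot: [3.141, -0.005, 0.606]
wrist_force: [0.2, 0.6, 0.0]
width: 0.0156
```

Request:
send_rows(
  rows=[25, 5, 0, 0, 0, -8, 0, 25, 5, 0, 0, 0, -8, 0, 25, 5, 0, 0, 0, -8, 0, 25, 5, 0, 0, 0, -8, 0, 25, 4, 0, 0, 0, -8, 0, 25, 4, 0, 0, 0, -8, 0, 0, 0, -20, 0, 0, 0, 0, 0, 0, 0, 0, 0, 0, 0],
)

```text
time: 4.1
tool_pos: [0.5527, 0.2924, 0.0762]
ee_rot: [3.138, 0.006, -0.226]
wrist_force: [0.5, 0.9, -0.5]
width: 0.016
```

Request:
send_rows(
  rows=[4, 1, -20, 0, 0, 0, 0, 0, 0, -20, 0, 0, 0, 0, 0, 0, -15, 0, 0, 0, 0, 0, 0, -5, 0, 0, 0, 0, 0, 0, 0, 0, 0, 0, 0, 0, 0, 0, 0, 0, 0, 0, 0, 0, 0, 0, 0, 0, 0, 0, 0, 0, 0, 0, 0, 0],
)

```text
time: 5.1
tool_pos: [0.5597, 0.2944, 0.0201]
ee_rot: [-3.141, -0.001, -0.228]
wrist_force: [-0.2, -0.0, -0.5]
width: 0.0156
```

```bash
cat > look.py <<'E'
import sys
from bench import *
import cv2,numpy as np
k=sys.argv[1]
for n in("top","side"):
    s=snapshot(n); cv2.imwrite(f"pics/{n}{k}.png",s["color"][:,:,::-1]); np.savez(f"{n}{k}.npz",**{q:np.array(v) for q,v in s.items()})
o=get_obs(); print(o['tool_pos'],o['ee_rot'],o['wrist_force'],o['width'])
E
python3 look.py 1; python3 -c "
import cv2
a=cv2.imread('pics/side1.png');cv2.imwrite('pics/s1c.png',cv2.resize(a[120:270,220:420],None,fx=4,fy=4))"
```

```text
[0.55953583 0.29435983 0.01981351] [-3.14131122e+00 -4.80059475e-04 -2.28037218e-01] [-1.02012479  0.27950324 -0.39224269] 0.015723419568627505
```

View pics/s1c.png

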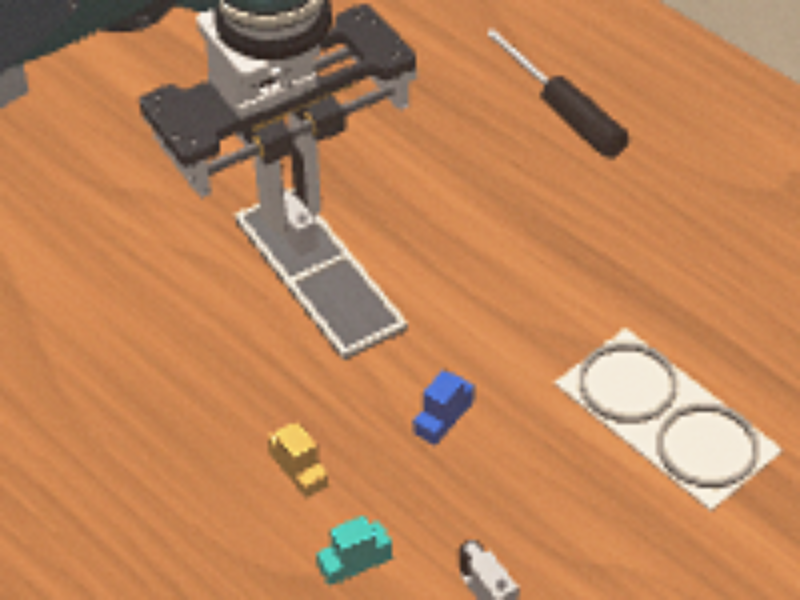

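The picture shows the bracket held over the far slot, crop (300,215), still about 8 mm high. Lowering and releasing.

Request:
send_rows(
  rows=[-1, 0, -4, 0, 0, 0, 0, 0, 0, -3, 0, 0, 0, 0, 0, 0, -1, 0, 0, 0, 0, 0, 0, 0, 0, 0, 0, 0, 0, 0, 0, 0, 0, 0, 0, 0, 0, 0, 0, 0, 0, 0, 0, 0, 0, 0, 0, 0, 0, 0, 0, 0, 0, 0, 0, 0],
)

```text
time: 6.2
tool_pos: [0.5582, 0.2943, 0.0131]
ee_rot: [3.142, -0.0, -0.228]
wrist_force: [-3.8, -0.9, 6.3]
width: 0.0158
```

Request:
send_rows(
  rows=[0, 0, 0, 0, 0, 0, 0.4, 0, 0, 0, 0, 0, 0, 0.4, 0, 0, 0, 0, 0, 0, 0.4, 0, 0, 0, 0, 0, 0, 0.4, 0, 0, 20, 0, 0, 0, 0.4, 0, 0, 30, 0, 0, 0, 0.5, 0, 0, 35, 0, 0, 0, 0.5, 0, 0, 0, 0, 0, 0, 0.5],
)

```text
time: 7.2
tool_pos: [0.5612, 0.2955, 0.1025]
ee_rot: [-3.136, -0.008, -0.228]
wrist_force: [-0.3, 0.1, -0.7]
width: 0.0469
```

Request:
send_rows(
  rows=[-15, -38, 0, 0, 0, 0.5, 0.5, -15, -38, 0, 0, 0, 0.5, 0.5, -15, -38, 0, 0, 0, 0.5, 0.5, -15, -38, 0, 0, 0, 0, 0.5, -15, -38, 0, 0, 0, 0, 0.5, -14, -38, 0, 0, 0, 0, 0.5, -14, -38, 0, 0, 0, 0, 0.5, -14, -39, 0, 0, 0, 0, 0.5],
)

```text
time: 8.2
tool_pos: [0.4403, -0.0117, 0.096]
ee_rot: [3.141, 0.001, -0.202]
wrist_force: [0.3, -0.7, 0.0]
width: 0.047
```

Request:
send_rows(
  rows=[0, 0, -30, 0, 0, 0, 0.5, 0, 0, -30, 0, 0, 0, 0.5, 0, 0, -20, 0, 0, 0, 0.5, 0, 0, -7, 0, 0, 0, 0.5, 0, 0, 0, 0, 0, 0, 0.5, 0, 0, 0, 0, 0, 0, 0, 0, 0, 0, 0, 0, 0, 0, 0, 0, 0, 0, 0, 0, 0],
)

```text
time: 9.2
tool_pos: [0.4419, -0.0107, 0.0101]
ee_rot: [-3.142, -0.001, -0.202]
wrist_force: [0.6, 0.3, -0.1]
width: 0.0202
```

Request:
send_rows(
  rows=[0, 0, 0, 0, 0, 0, 0, 0, 0, 0, 0, 0, 0, 0, 0, 0, 0, 0, 0, 0, 0, 0, 0, 0, 0, 0, 0, 0, 0, 0, 15, 0, 0, 0, 0, 0, 0, 25, 0, 0, 0, 0, 0, 0, 30, 0, 0, 0, 0, 12, 23, 20, 0, 0, 0, 0],
)

```text
time: 10.2
tool_pos: [0.4536, 0.0116, 0.1015]
ee_rot: [3.141, -0.002, -0.204]
wrist_force: [-0.5, -0.6, -0.1]
width: 0.0156
```

Request:
send_rows(
  rows=[13, 31, 0, 0, 0, -1, 0, 13, 31, 0, 0, 0, 0, 0, 13, 31, 0, 0, 0, 0, 0, 12, 30, 0, 0, 0, 0, 0, 12, 30, 0, 0, 0, 0, 0, 12, 29, 0, 0, 0, 0, 0, 12, 26, -20, 0, 0, 0, 0, 0, 0, -20, 0, 0, 0, 0],
)

```text
time: 11.2
tool_pos: [0.541, 0.2221, 0.0595]
ee_rot: [-3.141, -0.001, -0.217]
wrist_force: [-0.8, -0.2, -0.6]
width: 0.0156
```

Request:
send_rows(
  rows=[0, 0, -20, 0, 0, 0, 0, 0, 0, -12, 0, 0, 0, 0, 0, 0, 0, 0, 0, 0, 0, 0, 0, 0, 0, 0, 0, 0, 0, 0, 0, 0, 0, 0, 0, 0, 0, 0, 0, 0, 0, 0, 0, 0, 0, 0, 0, 0, 0, 0, 0, 0, 0, 0, 0, 0],
)

```text
time: 12.2
tool_pos: [0.5404, 0.2203, 0.0276]
ee_rot: [-3.142, -0.0, -0.219]
wrist_force: [0.5, 0.5, -0.9]
width: 0.0157
```

Request:
send_rows(
  rows=[0, 0, -6, 0, 0, 0, 0, 0, 0, -5, 0, 0, 0, 0, 0, 0, -3, 0, 0, 0, 0, 0, 0, -1, 0, 0, 0, 0, 0, 0, 0, 0, 0, 0, 0, 0, 0, 0, 0, 0, 0, 0, 0, 0, 0, 0, 0, 0, 0, 0, 0, 0, 0, 0, 0, 0],
)

```text
time: 13.2
tool_pos: [0.5402, 0.2202, 0.013]
ee_rot: [3.141, 0.0, -0.219]
wrist_force: [-3.3, -1.5, 5.3]
width: 0.0158
```

Request:
send_rows(
  rows=[0, 0, 0, 0, 0, 0, 0.4, 0, 0, 0, 0, 0, 0, 0.4, 0, 0, 0, 0, 0, 0, 0.4, 0, 0, 0, 0, 0, 0, 0.4, 0, 0, 20, 0, 0, 0, 0.4, 0, 0, 30, 0, 0, 0, 0.5, 0, 0, 35, 0, 0, 0, 0.5, 0, 0, 0, 0, 0, 0, 0.5],
)

```text
time: 14.2
tool_pos: [0.5428, 0.221, 0.1013]
ee_rot: [-3.138, -0.007, -0.219]
wrist_force: [-0.3, -0.6, 0.7]
width: 0.0471
```

Request:
send_rows(
  rows=[-20, -13, 0, 0, 0, 0, 0.5, -20, -13, 0, 0, 0, 0, 0.5, -20, -13, 0, 0, 0, 0, 0.5, -20, -13, 0, 0, 0, 0, 0.5, -20, -13, 0, 0, 0, 0, 0.5, -19, -13, 0, 0, 0, 0, 0.5, 0, 0, 0, 0, 0, 0, 0.5, 0, 0, 0, 0, 0, 0, 0.5],
)

```text
time: 15.2
tool_pos: [0.4216, 0.1425, 0.0969]
ee_rot: [-3.142, 0.0, -0.219]
wrist_force: [0.5, -0.8, -0.2]
width: 0.0471
```

```bash
python3 look.py 2; python3 -c "
import cv2
a=cv2.imread('pics/side2.png');cv2.imwrite('pics/s2c.png',cv2.resize(a[120:270,220:420],None,fx=4,fy=4))"
```

```text
[0.42186949 0.14262268 0.09718457] [-3.14157653e+00  1.52632523e-04 -2.19070251e-01] [ 0.18867621  0.80770697 -1.21844305] 0.04706857218071872
```

View pics/s2c.png

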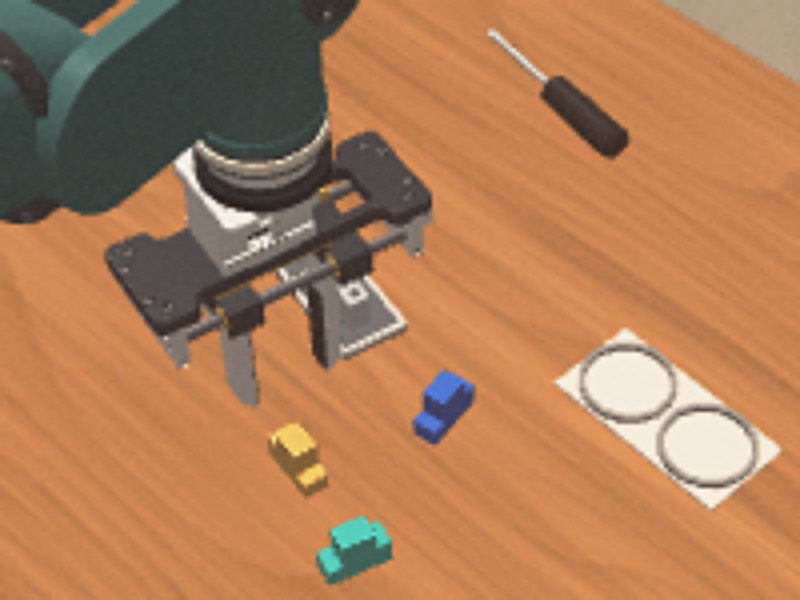

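The gripper is over the brass gauge (crop 298,455), with the blue and teal look-alikes well clear. Descending.

Request:
send_rows(
  rows=[0, -1, -30, 0, 0, 0, 0.5, 0, 0, -30, 0, 0, 0, 0.5, 0, 0, -20, 0, 0, 0, 0.5, 0, 0, -8, 0, 0, 0, 0.5, 0, 0, 0, 0, 0, 0, 0.5, 0, 0, 0, 0, 0, 0, 0, 0, 0, 0, 0, 0, 0, 0, 0, 0, 0, 0, 0, 0, 0],
)

```text
time: 16.3
tool_pos: [0.422, 0.1414, 0.0102]
ee_rot: [-3.141, -0.002, -0.219]
wrist_force: [0.6, -0.4, 0.6]
width: 0.0205
```

Request:
send_rows(
  rows=[0, 0, 0, 0, 0, 0, 0, 0, 0, 0, 0, 0, 0, 0, 0, 0, 0, 0, 0, 0, 0, 0, 0, 0, 0, 0, 0, 0, 0, 0, 15, 0, 0, 0, 0, 0, 0, 25, 0, 0, 0, 0, 0, 0, 30, 0, 0, 0, 0, 0, 0, 20, 0, 0, 0, 0],
)

```text
time: 17.3
tool_pos: [0.421, 0.1415, 0.1008]
ee_rot: [-3.141, 0.0, -0.219]
wrist_force: [0.5, 0.3, -2.1]
width: 0.0179
```

Request:
send_rows(
  rows=[11, -35, 0, 0, 0, 4, 0, 11, -35, 0, 0, 0, 4, 0, 11, -35, 0, 0, 0, 4, 0, 11, -35, 0, 0, 0, 4, 0, 11, -35, 0, 0, 0, 4, 0, 11, -35, 0, 0, 0, 4, 0, 11, -35, 0, 0, 0, 4, 0, 11, -35, 0, 0, 0, 4, 0],
)

```text
time: 18.3
tool_pos: [0.5089, -0.1393, 0.0992]
ee_rot: [-3.14, 0.001, 0.341]
wrist_force: [1.1, 0.2, -0.5]
width: 0.0178
```

Request:
send_rows(
  rows=[11, -35, 0, 0, 0, 0, 0, 11, -35, 0, 0, 0, 0, 0, 10, -35, 0, 0, 0, 0, 0, 9, -36, 0, 0, 0, 0, 0, 0, 0, -25, 0, 0, 0, 0, 0, 0, -20, 0, 0, 0, 0, 0, 0, 0, 0, 0, 0, 0, 0, 0, 0, 0, 0, 0, 0],
)

```text
time: 19.3
tool_pos: [0.5506, -0.2792, 0.055]
ee_rot: [3.141, -0.0, 0.34]
wrist_force: [0.2, -0.4, -1.5]
width: 0.0174
```

Request:
send_rows(
  rows=[0, 0, -18, 0, 0, 0, 0, 0, 0, -12, 0, 0, 0, 0, 0, 0, -6, 0, 0, 0, 0, 0, 0, -4, 0, 0, 0, 0, 0, 0, -2, 0, 0, 0, 0, 0, 0, -1, 0, 0, 0, 0, 0, 0, 0, 0, 0, 0, 0, 0, 0, 0, 0, 0, 0, 0],
)

```text
time: 20.3
tool_pos: [0.5503, -0.2796, 0.0132]
ee_rot: [3.141, -0.0, 0.339]
wrist_force: [-2.7, 1.4, 4.9]
width: 0.0179
```

Request:
send_rows(
  rows=[0, 0, 0, 0, 0, 0, 0.4, 0, 0, 0, 0, 0, 0, 0.4, 0, 0, 0, 0, 0, 0, 0.4, 0, 0, 0, 0, 0, 0, 0.4, 0, 0, 20, 0, 0, 0, 0.4, 0, 0, 30, 0, 0, 0, 0.5, 0, 0, 35, 0, 0, 0, 0.6, 0, 0, 0, 0, 0, 0, 0.65],
)

```text
time: 21.3
tool_pos: [0.553, -0.2813, 0.1023]
ee_rot: [3.134, -0.006, 0.339]
wrist_force: [0.4, -0.0, 0.5]
width: 0.0605
```

Request:
send_rows(
  rows=[-28, 1, 0, 0, 0, 0, 0.65, -28, 1, 0, 0, 0, 0, 0.65, -28, 1, 0, 0, 0, 0, 0.65, -28, 1, 0, 0, 0, 0, 0.65, -28, 1, 0, 0, 0, 0, 0.65, -27, 0, 0, 0, 0, 0, 0.65, -26, 0, 0, 0, 0, 0, 0.65, 0, 0, 0, 0, 0, 0, 0.65],
)

```text
time: 22.3
tool_pos: [0.3562, -0.2744, 0.0961]
ee_rot: [-3.141, 0.0, 0.337]
wrist_force: [-0.7, -0.2, -0.5]
width: 0.0608
```

```bash
python3 look.py 3; python3 -c "
import cv2
a=cv2.imread('pics/side3.png');cv2.imwrite('pics/s3c.png',cv2.resize(a[190:390,300:520],None,fx=3,fy=3))"
```

```text
[ 0.35775121 -0.27467595  0.09642076] [ 3.14143919e+00 -7.37885646e-04  3.38799834e-01] [-0.18942867  0.08122218 -0.20646112] 0.06098040986017751
```

View pics/s3c.png

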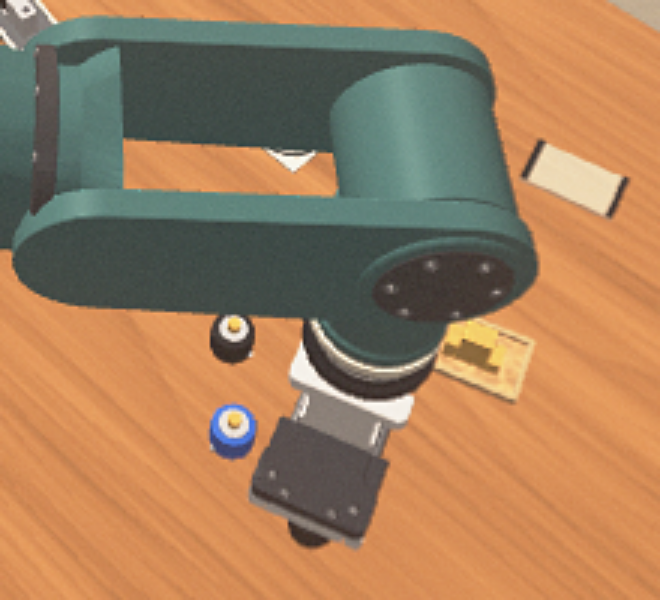

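The gauge is in its bay (crop 475,345) and the gripper is over the black motor. Descending.

Request:
send_rows(
  rows=[0, 0, -30, 0, 0, 0, 0.65, 0, 0, -30, 0, 0, 0, 0.65, 0, 0, -20, 0, 0, 0, 0.65, 0, 0, -7, 0, 0, 0, 0.65, 0, 0, 0, 0, 0, 0, 0.65, 0, 0, 0, 0, 0, 0, 0, 0, 0, 0, 0, 0, 0, 0, 0, 0, 0, 0, 0, 0, 0],
)

```text
time: 23.4
tool_pos: [0.3577, -0.2751, 0.0101]
ee_rot: [3.14, -0.001, 0.339]
wrist_force: [-0.5, 0.1, 0.2]
width: 0.0344
```

Request:
send_rows(
  rows=[0, 0, 0, 0, 0, 0, 0, 0, 0, 0, 0, 0, 0, 0, 0, 0, 0, 0, 0, 0, 0, 0, 0, 0, 0, 0, 0, 0, 0, 0, 15, 0, 0, 0, 0, 0, 0, 25, 0, 0, 0, 0, 0, 0, 30, 0, 0, 0, 0, 0, 0, 20, 0, 0, 0, 0],
)

```text
time: 24.4
tool_pos: [0.3575, -0.2749, 0.1011]
ee_rot: [3.141, -0.0, 0.339]
wrist_force: [0.6, 0.2, -1.4]
width: 0.0329
```

Request:
send_rows(
  rows=[27, 24, 0, 0, 0, -2, 0, 27, 24, 0, 0, 0, -2, 0, 27, 24, 0, 0, 0, -2, 0, 27, 24, 0, 0, 0, -2, 0, 27, 24, 0, 0, 0, -2, 0, 27, 24, 0, 0, 0, -2, 0, 27, 24, 0, 0, 0, -2, 0, 27, 24, 0, 0, 0, -2, 0],
)

```text
time: 25.4
tool_pos: [0.5738, -0.0818, 0.0995]
ee_rot: [3.142, 0.001, 0.059]
wrist_force: [0.6, -0.3, -0.3]
width: 0.0329
```

Request:
send_rows(
  rows=[25, 22, 0, 0, 0, 0, 0, 24, 22, 0, 0, 0, 0, 0, 0, 0, -20, 0, 0, 0, 0, 0, 0, -25, 0, 0, 0, 0, 0, 0, -20, 0, 0, 0, 0, 0, 0, -10, 0, 0, 0, 0, 0, 0, 0, 0, 0, 0, 0, 0, 0, 0, 0, 0, 0, 0],
)

```text
time: 26.4
tool_pos: [0.6231, -0.0389, 0.0256]
ee_rot: [3.141, -0.002, 0.06]
wrist_force: [-0.3, 0.1, -0.4]
width: 0.0332
```

Request:
send_rows(
  rows=[0, 0, -5, 0, 0, 0, 0, 0, 0, -4, 0, 0, 0, 0, 0, 0, -3, 0, 0, 0, 0, 0, 0, -1, 0, 0, 0, 0, 0, 0, 0, 0, 0, 0, 0, 0, 0, 0, 0, 0, 0, 0, 0, 0, 0, 0, 0, 0, 0, 0, 0, 0, 0, 0, 0, 0],
)

```text
time: 27.4
tool_pos: [0.6223, -0.0387, 0.0132]
ee_rot: [3.141, -0.0, 0.06]
wrist_force: [-3.3, 0.1, 6.1]
width: 0.0328
```

Request:
send_rows(
  rows=[0, 0, 0, 0, 0, 0, 0.6, 0, 0, 0, 0, 0, 0, 0.6, 0, 0, 0, 0, 0, 0, 0.6, 0, 0, 0, 0, 0, 0, 0.6, 0, 0, 20, 0, 0, 0, 0.65, 0, 0, 30, 0, 0, 0, 0.65, 0, 0, 35, 0, 0, 0, 0.65, 0, 0, 0, 0, 0, 0, 0.65],
)

```text
time: 28.4
tool_pos: [0.6254, -0.0391, 0.1023]
ee_rot: [3.139, -0.01, 0.06]
wrist_force: [-0.4, 0.2, 0.3]
width: 0.0612
```

Request:
send_rows(
  rows=[-28, -15, 0, 0, 0, 0, 0.65, -28, -15, 0, 0, 0, 0, 0.65, -28, -15, 0, 0, 0, 0, 0.65, -28, -14, 0, 0, 0, 0, 0.65, -28, -14, 0, 0, 0, 0, 0.65, -28, -14, 0, 0, 0, 0, 0.65, -28, -14, 0, 0, 0, 0, 0.65, 0, 0, 0, 0, 0, 0, 0.65],
)

```text
time: 29.4
tool_pos: [0.425, -0.14, 0.096]
ee_rot: [-3.141, 0.001, 0.058]
wrist_force: [0.4, -0.7, -0.5]
width: 0.0609
```

Request:
send_rows(
  rows=[0, 0, -30, 0, 0, 0, 0.65, 0, 0, -30, 0, 0, 0, 0.65, 0, 0, -20, 0, 0, 0, 0.65, 0, 0, -7, 0, 0, 0, 0.65, 0, 0, 0, 0, 0, 0, 0.65, 0, 0, 0, 0, 0, 0, 0, 0, 0, 0, 0, 0, 0, 0, 0, 0, 0, 0, 0, 0, 0],
)

```text
time: 30.4
tool_pos: [0.4268, -0.1399, 0.0101]
ee_rot: [3.141, -0.001, 0.06]
wrist_force: [-0.7, -0.4, 0.6]
width: 0.0346
```

Request:
send_rows(
  rows=[0, 0, 0, 0, 0, 0, 0, 0, 0, 0, 0, 0, 0, 0, 0, 0, 0, 0, 0, 0, 0, 0, 0, 0, 0, 0, 0, 0, 0, 0, 15, 0, 0, 0, 0, 0, 0, 25, 0, 0, 0, 0, 0, 0, 30, 0, 0, 0, 0, 0, 0, 20, 0, 0, 0, 0],
)

```text
time: 31.4
tool_pos: [0.4265, -0.1398, 0.1011]
ee_rot: [3.141, -0.001, 0.06]
wrist_force: [0.4, 0.4, 0.0]
width: 0.033
```

Request:
send_rows(
  rows=[25, 22, 0, 0, 0, 0, 0, 25, 22, 0, 0, 0, 0, 0, 25, 22, 0, 0, 0, 0, 0, 25, 22, 0, 0, 0, 0, 0, 25, 21, 0, 0, 0, 0, 0, 25, 21, 0, 0, 0, 0, 0, 25, 21, 0, 0, 0, 0, 0, 24, 21, 0, 0, 0, 0, 0],
)

```text
time: 32.4
tool_pos: [0.6257, 0.033, 0.0993]
ee_rot: [3.141, 0.001, 0.06]
wrist_force: [0.2, 0.6, -0.9]
width: 0.0328
```

Request:
send_rows(
  rows=[0, 0, 0, 0, 0, 0, 0, 0, 0, 0, 0, 0, 0, 0, 0, 0, -20, 0, 0, 0, 0, 0, 0, -25, 0, 0, 0, 0, 0, 0, -20, 0, 0, 0, 0, 0, 0, -10, 0, 0, 0, 0, 0, 0, 0, 0, 0, 0, 0, 0, 0, 0, 0, 0, 0, 0],
)

```text
time: 33.4
tool_pos: [0.6262, 0.0322, 0.0255]
ee_rot: [3.141, -0.002, 0.06]
wrist_force: [0.3, -0.4, -0.6]
width: 0.033
```

Request:
send_rows(
  rows=[0, 0, -5, 0, 0, 0, 0, 0, 0, -4, 0, 0, 0, 0, 0, 0, -3, 0, 0, 0, 0, 0, 0, -1, 0, 0, 0, 0, 0, 0, 0, 0, 0, 0, 0, 0, 0, 0, 0, 0, 0, 0, 0, 0, 0, 0, 0, 0, 0, 0, 0, 0, 0, 0, 0, 0],
)

```text
time: 34.4
tool_pos: [0.6254, 0.0323, 0.0131]
ee_rot: [3.141, -0.0, 0.06]
wrist_force: [-2.9, -0.3, 6.3]
width: 0.0334
```

Releasing, lifting, then backing off toward the robot for a clear look.

Request:
send_rows(
  rows=[0, 0, 0, 0, 0, 0, 0.6, 0, 0, 0, 0, 0, 0, 0.6, 0, 0, 0, 0, 0, 0, 0.6, 0, 0, 0, 0, 0, 0, 0.6, 0, 0, 20, 0, 0, 0, 0.65, 0, 0, 35, 0, 0, 0, 0.65, 0, 0, 45, 0, 0, 0, 0.65, 0, 0, 30, 0, 0, 0, 0.65],
)

```text
time: 35.4
tool_pos: [0.6266, 0.0323, 0.1462]
ee_rot: [3.141, -0.005, 0.06]
wrist_force: [0.4, -0.5, -0.7]
width: 0.0609
```

Request:
send_rows(
  rows=[-40, -5, 0, 0, 0, 0, 0.65, -40, -5, 0, 0, 0, 0, 0.65, -40, -5, 0, 0, 0, 0, 0.65, -40, -5, 0, 0, 0, 0, 0.65, -40, -5, 0, 0, 0, 0, 0.65, -40, -5, 0, 0, 0, 0, 0.65, -40, -5, 0, 0, 0, 0, 0.65, -30, -5, 0, 0, 0, 0, 0.65],
)

```text
time: 36.4
tool_pos: [0.3144, -0.0078, 0.143]
ee_rot: [3.141, -0.003, 0.06]
wrist_force: [0.2, -0.4, -0.4]
width: 0.0612
```

```bash
python3 look.py 4; python3 -c "
import cv2
a=cv2.imread('pics/side4.png');cv2.imwrite('pics/s4c.png',cv2.resize(a[140:340,250:520],None,fx=2.9,fy=2.9))
a=cv2.imread('pics/top4.png');cv2.imwrite('pics/t4c.png',cv2.resize(a[120:280,250:480],None,fx=3.4,fy=3.4))"
```

```text
[ 0.31423275 -0.00791942  0.14304581] [ 3.14040209 -0.00361173  0.05878796] [0.27148985 0.45950134 0.45993796] 0.06119197720877154
```

View pics/s4c.png

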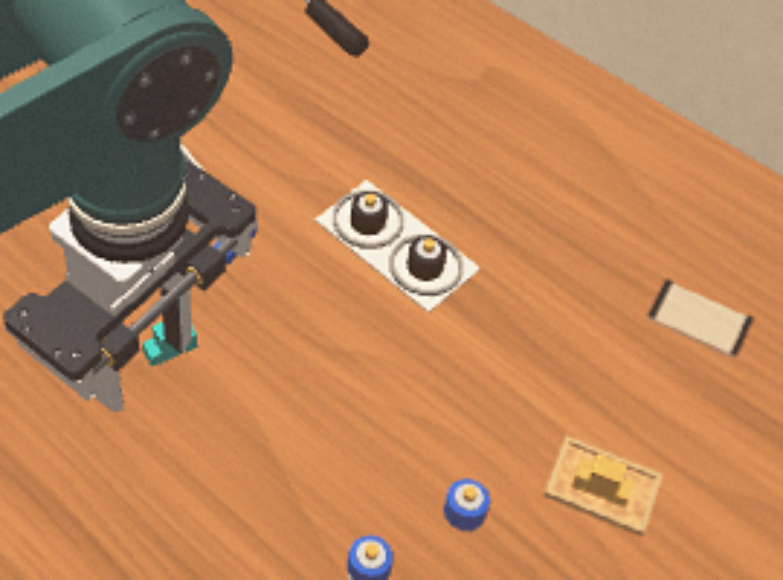

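View pics/t4c.png

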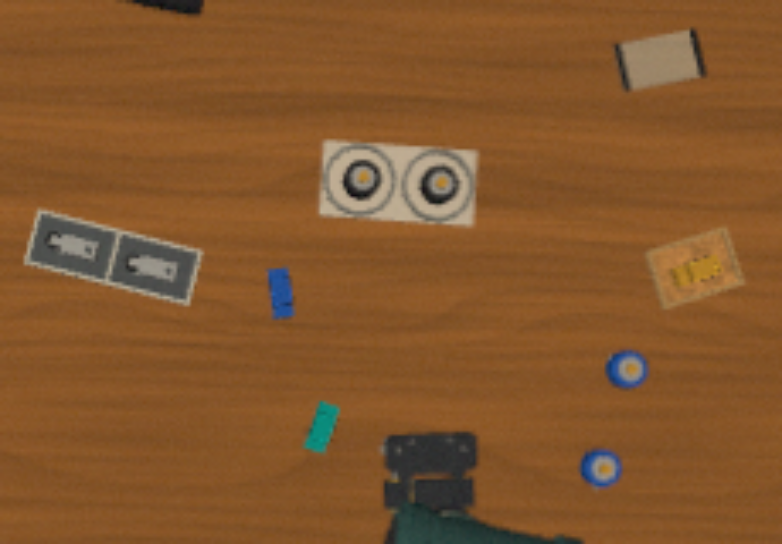

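In the top crop both motors are centred in their wells at (362,178) and (441,184). The brackets lie along their slots at (72,245) and (150,266), and the gauge lies along its bay at (697,270). The window at (660,60) looks undisturbed and the gripper is clear, so I'm handing in.

```bash
python3 -c "
from bench import *
o=get_obs();print(o['time'],o['wrist_force']);print(close_job())"
```

```text
36.5 [0.27148985 0.45950134 0.45993796]
the job is handed in; nothing more can be done
None
```

I put all five parts in their trays and handed the job in at 36.5 s, well under the 109 s limit. `close_job()` gives no verdict, so the result is judged only from my own checks.

- **Placement:** the final top picture shows both black motors centred in the round wells, one bracket lying along each slot, and the brass gauge lying along its bay. I judged this by eye and did not re-measure final positions numerically. The side picture agrees for the motors and gauge, but the arm hid the roller tray in it.
- **Set-down:** each part met its tray floor with about 5–6 N, at a height matching the 3 mm floor, before I released it.
- **Release and bystanders:** the gripper finished open, about 14 cm above the counter, with wrist force near zero. The blue and teal look-alikes were not handled. The window looked undisturbed. No move came near the deck, but the last crops don't show it.
- **Disagreements:** the two cameras differed by about 2–3 mm in the initial position fits, and the side view's gauge angle was poor, so I used the top view for that. Nothing failed.

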